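# Roll the empty reel into its dock and bed it against the sprung brake

### The arm

A 6-joint arm with a two-finger parallel gripper is mounted at the origin on a cart in front of the work surface, level with it; the furniture and walls round the work are solid. World frame = base frame: x ahead of the robot, y to its left, z up, the work surface at z = 0. Lengths are in m, angles in rad, forces in N, time in s.
With the tool pointing down it reaches from about 0.4 to 0.825 m from the base axis. Payload 7 kg.
Tool frame: the origin (TCP) lies midway between the tips of the shut fingers; the grasp point (between the pads) lies 19 mm behind it; z points along the fingers, y is the line along which they close (so a half turn about z gives the same grasp; the last joint's range is limited). The gripper opens to 88 mm and grips with 3 to 60 N. Pads are 19 mm wide; open, the fingers measure 130 mm over their backs; the gripper's body (78 mm by 193 mm) begins 47 mm behind the grasp point.
Start: joints at [-1.044, 0.359, 0.012, 0, -1.224, -0.288], TCP at [0.16, -0.656, 0.227] pointing down, gripper open.
Joint ranges: [-3.07, 3.07], [-1.43, 2.12], [-1.02, 1.25], [-3.03, 1.67], [-3.05, -0], [-3.03, 3.03]. Speed limits (rad/s): [2.39, 2.39, 3.01, 3.14, 3.14, 3.14].

### API

Orientations are given as [roll, pitch, yaw] about the fixed x, y, z axes, in that order (R = Rz(yaw) Ry(pitch) Rx(roll)).
In Python, from station import arm gives the robot as it stands.
- The arm moves only by the tool servo_tool, never from a script. Its argument "deltas" is a list of rows, each a list of 7 numbers: the closure, from -1 (fully open) to 1 (shut), then the shift along the tool's x, y, z in mm, then the turn, a rotation vector about the tool's x, y, z in degrees. In form: [[gripper, x, y, z, ax, ay, az], ...]. A call has 1 to 20 rows; each row shifts and turns the commanded pose from where the row before left it, along the tool's axes as they then stand; what a row does not reach is not made up. A row lasts 1/12 s, in which the tool goes at most 41.7 mm and 7.16 degrees, less where a joint would pass 70% of its speed; a pose out of reach is approached as far as the arm can. A call is refused whole if a number of a shift passes 41.7 or a number of a turn 7.16, either way. A call with a gripper value outside its range is refused whole. The fingers move at their own pace and stop on an object; "squeeze" is the grip in N (left out, the last holds). Time passes only in rows, so rows that do not move let the fingers close. It gives the time, the measured TCP pose, the force, the opening and the grip force at its end, in the units of the state.
- arm.get_state(): the state, without advancing time (a new reading comes with each control period).
- arm.grab_frame(name): name is "side" or "top"; returns a dict with "color" (384x512x3 uint8, red, green, blue), "K" (3x3 intrinsics, pixels), "position" and "orientation" of the camera in the world. Camera axes: x right, y down, z forward; pixel columns grow to the right and rows downward; lengths in m; the calibration is good to about 2 mm. A picture is of the moment at which its call begins. There is no depth.
- arm.job_done(): hands the job in; it is judged then, once.
Trained networks look in a picture, given as the dict that the camera call returned (one of the last four; its "shot" number tells which), for a name from the list of things; names that differ only in an ending like _2 or _b are one class to them, and where a whole thing is asked for, a point or a joint stands for the part that bears it (a point fixed in the world has none). Each returns a list of dicts, best first, with "conf" (0 to 1); they miss things now and then, are a little off and sometimes report something else, mostly with a low value. They report only what shows in the picture. A call takes as long as a camera call.
- arm.recognise(query, picture): "at" ([x, y, z] in m, in the coordinates of the camera as it stood for that picture, good to about 4 mm: the middle of the surface that is visible of it).
The state is a dict: "t": time; "q": joint angles; "qd": joint speeds; "joint_efforts": joint torques, N m; "eef_pos": TCP position; "ee_rot": TCP orientation; "force": force on the tool from outside, world axes, zero at the start; "moment": the same for the moment, N m; "width": finger opening in m; "gripper_force": force on a finger pad.
Only numpy, scipy, OpenCV 4.12 (cv2) and the standard library are available. Lean on these libraries where they do the work, as an engineer would, in place of code of your own. Each camera call takes 0.05 s, during which the arm holds its last target. There are 200 camera calls.

### The job

Roll the empty metal reel on its rim along the worktop, over the low brass threshold and into the wooden dock; it must stay upright on the worktop, turning as it goes, and not be lifted or fall flat. Then press it gently against the rubber brake pad at the end of the dock, with about 8 newtons (never as much as 12) for about a second, and leave it standing in the dock behind the threshold. Leave the thread spools and the rotary cutter where they are.

Things in the scene. Friction and masses are not known exactly. Their poses are not given: they have to be found in the camera images.
- reel: Aluminium reel standing on its rims, about 0.22 kg: two flanges, diameter 90 mm, 4 mm thick, on a blue 60 mm core; 24 mm wide over the flat faces. It starts 150 to 200 mm before the dock's threshold, roughly facing it. Origin: hub centre, 45 mm above the worktop. y: axle, level; x and z turn with it; at the start z is up, x towards the dock.
- reel_mark (a point): Orange mark on the reel's rim, 45 mm from the hub along the reel's z. On top at the start; at the worktop after half a turn (141 mm of rolling). Pinched between finger pads it drags and does not turn; it rolls under fingertips that press lightly (about 5 N) on the top of its rim and move with it, stroke by stroke. On the level it soon stops; on the slope of the threshold it rolls back.
- dock: Wooden dock, fixed. Origin: on the worktop under the middle of its threshold, a rounded brass bar across the lane, 4 mm high, 11 mm wide. x: level along the lane, into the dock; y across; z up. Cheeks 18 mm high, 30 mm apart, run from x = -10 to 149 mm; before them, to x = -62 mm, they flare to 60 mm apart. The worktop is the floor.
- brake: Grey sprung brake, fixed at the dock's end, 65 mm high, turned like the dock. Origin: on the worktop, middle of its front edge, 149 mm behind the threshold; x points away from the reel. In front of it is a black rubber pad, 26 mm wide, 30 mm high.
- spool_green: Wooden spool with green thread standing beside the lane, diameter 36 mm, 50 mm high; origin at the centre of its underside, z up. Leave alone.
- spool_cream: Wooden spool with cream thread standing beside the lane, diameter 36 mm, 50 mm high; origin at the centre of its underside, z up. Leave alone.
- rotary_cutter: Yellow rotary cutter lying on the worktop on the robot's side of the lane, 45 x 158 x 16 mm; origin at the centre of its underside, long axis y. Leave alone.
- dock_rest (a point): Point 45 mm above the worktop and 20 mm behind the threshold, on the lane's middle: the centre of a reel that rests against the inner side of the threshold. Axes like the dock's.
- brake_axis (a point): Point on the fixed brake's front, 45 mm above its origin, level with the pad's middle. How far the pad stands out is set anew each time and not measured: its free face is 36 to 72 mm before this point, so the reel's centre touches it at x = 32 to 68 mm in the dock. The pad gives on a damped spring, about 2.5 N/mm, at most 7 mm, and comes back.

How it is judged:
By the outcome, as a careful person would: the job done as asked, in the order asked, and still so for the second after the job is handed in, with the robot touching nothing.
It also fails if it takes over 69 s, if anything falls off the work surface, if the arm or the gripper's body presses on something with over 40 N, if the wrist force passes 120 N, or if a joint passes its speed limit or range.

## Working session

There is one attempt and no reset: what is moved stays moved. The work goes in short steps, Python scripts to look and compute and a tool call to move; the robot and the scene stay as the last step left them, time stands still between calls to the robot, and variables do not carry over. Pictures are saved under pics/ and viewed, at most 10 in all, crops included, and the job is handed in when it is done.

Besides the shell and the picture viewer there is one more tool, called after "Emit:" in YAML: its name, and indented under it one key for each argument. servo_tool: Moves the arm, as the interface text tells. Its arguments: {"type":"object","properties":{"deltas":{"type":"array","items":{"type":"array","items":{"type":"number"}}},"squeeze":{"type":"number"}},"required":["deltas"]}

```bash
mkdir -p pics
cat > h.py <<'E'
import numpy as np, cv2
from scipy.spatial.transform import Rotation as R
from station import arm
def cam(f):
    o=np.array(f["orientation"],float)
    M=o if o.shape==(3,3) else (R.from_euler('xyz',o).as_matrix() if o.size==3 else R.from_quat(o).as_matrix())
    return np.array(f["K"]),np.array(f["position"]),M
def toworld(f,p):
    K,t,M=cam(f); return t+M@np.array(p)
def proj(f,P):
    K,t,M=cam(f); c=K@(M.T@(np.array(P)-t)); return c[:2]/c[2]
def ray(f,u,v,z):
    K,t,M=cam(f); d=M@np.linalg.inv(K)@[u,v,1]; return t+d*(z-t[2])/d[2]
def shot(n,save=None,s=1.5):
    f=arm.grab_frame(n)
    if save: cv2.imwrite(f"pics/{save}.png",cv2.resize(f["color"][:,:,::-1],None,fx=s,fy=s))
    return f
E
python3 - <<'E'
from h import *
np.set_printoptions(precision=4,suppress=True)
s=arm.get_state(); print(s)
for n in("top","side"):
    f=shot(n,n+"0"); print(n,f["position"],f["orientation"],f["K"])
    for q in("reel","reel_mark","dock","brake","spool_green","spool_cream","rotary_cutter"):
        print(q,[(round(d["conf"],2),toworld(f,d["at"])) for d in arm.recognise(q,f)[:2]])
E
```

```text
{'t': 0.0, 'q': array([-1.0439,  0.3594,  0.011 , -0.0004, -1.2241, -0.2881]), 'qd': array([-0.0013,  0.0012, -0.0012,  0.0004,  0.0006, -0.0011]), 'joint_efforts': array([ -0.0005, -58.271 ,  29.3049,   6.9971,   0.0067,  -0.0001]), 'eef_pos': array([ 0.1595, -0.6554,  0.2256]), 'ee_rot': array([ 3.1399, -0.0001, -2.903 ]), 'force': array([ 0.0347, -0.1426, -0.1151]), 'moment': array([-0.0032, -0.0292, -0.0073]), 'gripper_force': 0.0, 'width': 0.08760014791661641}
top [0.3832 0.0304 0.9223] [-2.9244  0.0045 -1.7924] [[369.6534   0.     257.079 ]
 [  0.     369.6534 191.3663]
 [  0.       0.       1.    ]]
reel [(0.58, array([0.6088, 0.0989, 0.065 ]))]
reel_mark [(0.78, array([0.6101, 0.0998, 0.0643]))]
dock [(0.61, array([ 0.5439, -0.1272,  0.0039]))]
brake [(0.56, array([ 0.5081, -0.2297,  0.0558]))]
spool_green [(0.67, array([ 0.6991, -0.0326,  0.0533]))]
spool_cream [(0.72, array([ 0.6469, -0.1709,  0.0492]))]
rotary_cutter [(0.69, array([ 0.4438, -0.0155,  0.0163]))]
side [ 0.4574 -0.6957  0.5602] [-2.184   0.004  -0.1689] [[429.6196   0.     256.4248]
 [  0.     429.6196 189.039 ]
 [  0.       0.       1.    ]]
reel [(0.92, array([0.6125, 0.0772, 0.0614]))]
reel_mark [(0.56, array([0.6045, 0.08  , 0.0559]))]
dock [(0.91, array([ 0.5566, -0.1335,  0.0022]))]
brake [(0.94, array([ 0.5142, -0.2516,  0.0482]))]
spool_green [(0.89, array([ 0.6978, -0.0385,  0.0364]))]
spool_cream [(0.62, array([ 0.6554, -0.184 ,  0.0325]))]
rotary_cutter [(0.9, array([ 0.4434, -0.0195,  0.0152]))]
```

View pics/top0.png

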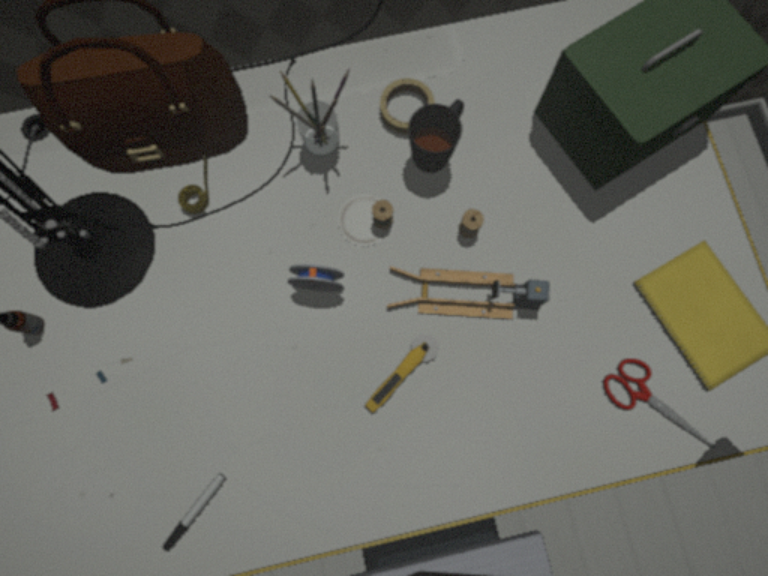

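View pics/side0.png

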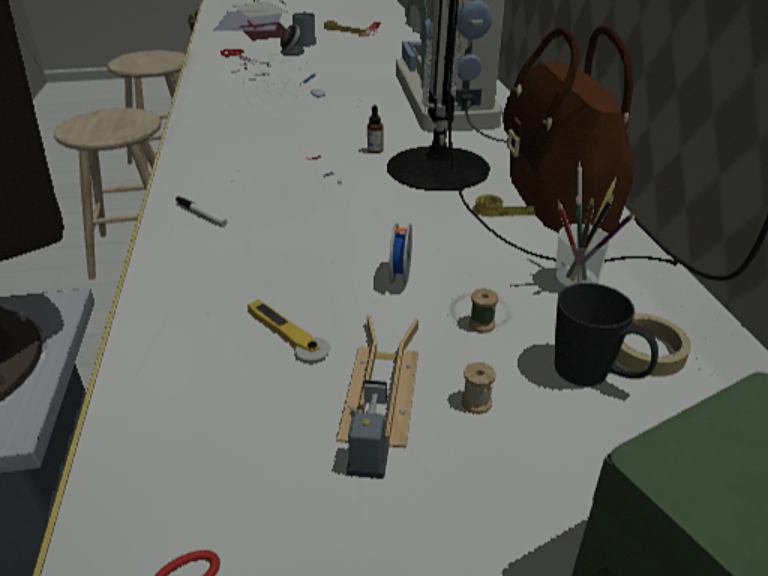

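The top view shows the reel at about (316,277), the threshold at (424,292), the pad at (495,288) and the brake at (537,291). The cutter is at (400,375) and the spools at (382,210) and (471,222). I'll zoom in on both views.

Run:
```python
from h import *
f=shot("top");g=shot("side")
import pickle;pickle.dump((f,g),open("fg.pkl","wb"))
a=cv2.resize(f["color"][160:230,180:380,::-1],None,fx=4,fy=4,interpolation=cv2.INTER_CUBIC)
b=cv2.resize(g["color"][145:320,215:295,::-1],None,fx=4,fy=4,interpolation=cv2.INTER_CUBIC)
b=cv2.rotate(b,cv2.ROTATE_90_CLOCKWISE)
im=np.zeros((600,800,3),np.uint8); im[:280]=cv2.convertScaleAbs(a,alpha=1.6); im[280:,:700]=cv2.convertScaleAbs(b,alpha=1.6)
cv2.imwrite("pics/z.png",im)
```

```text
(no output)
```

View pics/z.png

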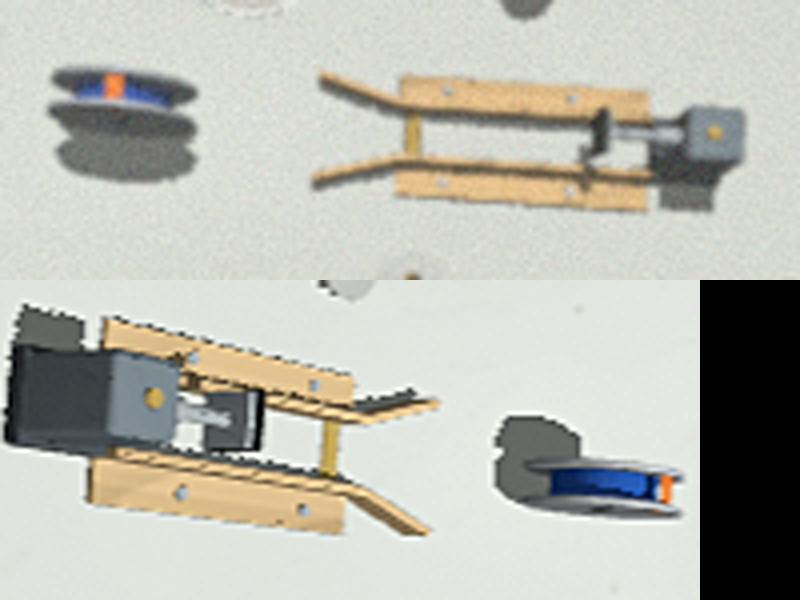

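Run:
```python
from h import *
import pickle;f,g=pickle.load(open("fg.pkl","rb"))
np.set_printoptions(precision=4,suppress=True)
T=lambda x,y,z:ray(f,180+x/4,160+y/4,z)
S=lambda X,Y,z:ray(g,215+(Y-280)/4,145+(699-X)/4,z)
print("thr",T(413,136,.004),S(330,448,.004))
print("plate",T(402,76,.006),T(648,92,.006),T(396,195,.006),T(648,210,.006))
print("cheek top",T(405,107,.018),T(590,119,.018),T(405,158,.018),T(650,173,.018))
print("cheek side",S(352,415,.018),S(180,375,.018),S(345,485,.018),S(120,452,.018))
print("pad",T(594,130,.06),S(263,420,.06))
print("brake",T(715,132,.065),S(155,398,.065))
print("mark",T(115,87,.09),S(667,489,.09))
print("far fl",T(52,78,.045),T(198,94,.045),"near",T(50,108,.045),T(197,128,.045))
print("side fl low z0", S(527,465,.045),S(683,468,.045),S(527,498,.045),S(683,514,.045))
for ff in(f,g):
  for q in("reel_mark","dock","brake"):
    for d in arm.recognise(q,ff)[:1]: print(q,d["conf"],toworld(ff,d["at"]))
```

```text
thr [ 0.5605 -0.0735  0.004 ] [ 0.5619 -0.0767  0.004 ]
plate [ 0.5997 -0.0756  0.006 ] [ 0.5549 -0.226   0.006 ] [ 0.5256 -0.0539  0.006 ] [ 0.4815 -0.2056  0.006 ]
cheek top [ 0.577  -0.0714  0.018 ] [ 0.5439 -0.1825  0.018 ] [ 0.5452 -0.0637  0.018 ] [ 0.5024 -0.2099  0.018 ]
cheek side [ 0.5463 -0.0739  0.018 ] [ 0.5123 -0.1815  0.018 ] [ 0.5785 -0.0847  0.018 ] [ 0.539  -0.2201  0.018 ]
pad [ 0.5294 -0.1732  0.06  ] [ 0.5328 -0.1782  0.06  ]
brake [ 0.5116 -0.2416  0.065 ] [ 0.5145 -0.2405  0.065 ]
mark [0.6103 0.098  0.09  ] [0.6136 0.0924 0.09  ]
far fl [0.6366 0.1382 0.045 ] [0.607 0.053 0.045] near [0.6184 0.1429 0.045 ] [0.5863 0.058  0.045 ]
side fl low z0 [0.589  0.0282 0.045 ] [0.6197 0.1886 0.045 ] [0.606  0.0252 0.045 ] [0.6469 0.1838 0.045 ]
reel_mark 0.89 [0.6059 0.1015 0.0659]
dock 0.97 [ 0.547  -0.1263  0.0023]
brake 0.82 [ 0.5078 -0.2268  0.055 ]
reel_mark 0.94 [0.6089 0.0802 0.0561]
dock 0.92 [ 0.5557 -0.1344  0.0058]
brake 0.96 [ 0.5145 -0.2545  0.0497]
```

Emit:
servo_tool:
  deltas:
    - [0.68,-28.4,28.9,0,0,0,0]
    - [0.68,-28.4,28.9,0,0,0,0]
    - [0.68,-28.4,28.9,0,0,0,0]
    - [0.68,-28.4,28.9,0,0,0,0]
    - [0.68,-28.4,28.9,0,0,0,0]
    - [0.68,-28.4,28.9,0,0,0,0]
    - [0.68,-28.4,28.9,0,0,0,0]
    - [0.68,-28.4,28.9,0,0,0,0]
    - [0.68,-28.4,28.9,0,0,0,0]
    - [0.68,-28.4,28.9,0,0,0,0]
    - [0.68,-28.4,28.9,0,0,0,0]
    - [0.68,-28.4,28.9,0,0,0,0]
    - [0.68,-28.4,28.9,0,0,0,0]
    - [0.68,-28.4,28.9,0,0,0,0]
    - [0.68,-28.4,28.9,0,0,0,0]
    - [0.68,-28.4,28.9,0,0,0,0]
    - [0.68,-28.4,28.9,0,0,0,0]
    - [0.68,-28.4,28.9,0,0,0,0]
    - [0.68,-28.4,28.9,0,0,0,0]
    - [0.68,-28.4,28.9,0,0,0,0]

```text
t: 2.87
eef_pos: [0.5755, 0.0422, 0.2269]
ee_rot: [3.142, 0.001, -2.902]
force: [1.0, -1.1, -0.5]
width: 0.0139
gripper_force: 0.0
```

Emit:
servo_tool:
  deltas:
    - [0.68,-28.4,28.9,0,0,0,0]
    - [0.68,-28.4,28.9,0,0,0,0]
    - [0.68,0,0,10,0,0,-6.5]
    - [0.68,0,0,10,0,0,-6.5]
    - [0.68,0,0,10,0,0,-6.5]
    - [0.68,0,0,10,0,0,-6.5]
    - [0.68,0,0,10,0,0,-6.5]
    - [0.68,0,0,10,0,0,-6.5]
    - [0.68,0,0,10,0,0,-6.5]
    - [0.68,0,0,10,0,0,-6.5]
    - [0.68,0,0,10,0,0,-6.0]
    - [0.68,0,0,10,0,0,0]
    - [0.68,0,0,0,0,0,0]

```text
t: 3.95
eef_pos: [0.6151, 0.1093, 0.1243]
ee_rot: [3.139, -0.002, -1.894]
force: [-0.6, -0.5, -0.9]
width: 0.0141
gripper_force: 0.0
```

```bash
cat >> h.py <<'E'
np.set_printoptions(precision=4,suppress=True)
TH=np.array([.5615,-.0745]); D=np.array([-.283,-.959]); N=np.array([.959,-.283])
def lane(p): v=(np.array(p)[:2]-TH)*1000; return np.round([v@D,v@N],1)
def blue(f,z=.045):
    h=cv2.cvtColor(f["color"],cv2.COLOR_RGB2HSV); c=f["color"].astype(int)
    m=((c[:,:,2]>c[:,:,0]+45)&(c[:,:,2]>c[:,:,1]+15)).astype(np.uint8)
    # restrict to lane area
    n,l,s,ct=cv2.connectedComponentsWithStats(m)
    out=[]
    for i in range(1,n):
        if s[i,4]<8: continue
        p=ray(f,*ct[i],z); L=lane(p)
        if -260<L[0]<130 and abs(L[1])<50: out.append((s[i].tolist(),L))
    return out
def rep():
    s=arm.get_state(); print("t",round(s["t"],2),"tcp",s["eef_pos"],"lane",lane(s["eef_pos"]),"yaw",np.degrees(s["ee_rot"]),"F",s["force"],"Flane",s["force"][:2]@D,"w",s["width"])
def find(save=None):
    for n in("side","top"):
        f=shot(n,save and save+n)
        print(n,"blue",blue(f))
        for q in("reel","reel_mark"):
            for d in arm.recognise(q,f)[:1]: p=toworld(f,d["at"]);print(" ",q,round(d["conf"],2),lane(p),round(p[2],4))
E
python3 - <<'E'
from h import *
rep(); 
import pickle
for f in pickle.load(open("fg.pkl","rb")): print("before",blue(f))
find("a")
import cv2
a=cv2.imread("pics/aside.png");b=cv2.imread("pics/atop.png")
im=np.zeros((400,800,3),np.uint8); im[:,:400]=cv2.resize(a[200:450,250:500],(400,400)); im[:,400:]=cv2.resize(b[170:420,220:470],(400,400))
cv2.imwrite("pics/a.png",im)
E
```

```text
t 3.95 tcp [0.6151 0.1093 0.1243] lane [-191.4   -0.6] yaw [ 179.8496   -0.1101 -108.5325] F [-0.6353 -0.5084 -0.886 ] Flane 0.6673663840728592 w 0.014081579015042669
before [([201, 181, 4, 3, 9], array([-200.9,    6.3])), ([212, 182, 7, 3, 15], array([-171.9,    5.6]))]
before [([262, 158, 7, 20, 92], array([-190.5,   -4.4]))]
side blue [([262, 156, 7, 24, 113], array([-185.9,   -3.1]))]
  reel 0.77 [-157.     7.2] 0.0602
  reel_mark 0.91 [-161.7    2.9] 0.0573
top blue [([216, 183, 5, 3, 10], array([-162.6,    4.3]))]
  reel 0.51 [-158.8   -3.7] 0.0575
  reel_mark 0.69 [-161.3   -7.2] 0.054
```

View pics/a.png

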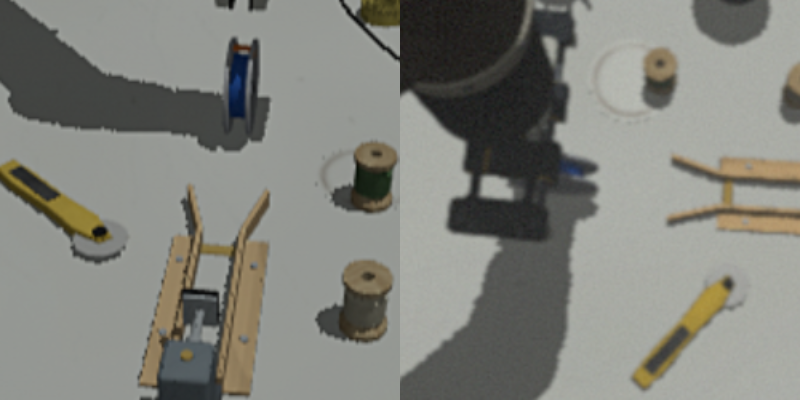

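Emit:
servo_tool:
  deltas:
    - [0.68,2,0,8,0,0,0]
    - [0.68,2,0,8,0,0,0]
    - [0.68,0,0,8,0,0,0]
    - [0.68,0,0,6,0,0,0]
    - [0.68,0,0,2,0,0,0]
    - [0.68,0,0,0,0,0,0]
    - [0.68,0,0,0,0,0,0]

```text
t: 4.83
eef_pos: [0.6151, 0.1059, 0.0944]
ee_rot: [3.141, -0.0, -1.89]
force: [-0.2, 0.5, -0.0]
width: 0.0139
gripper_force: 0.0
```

Emit:
servo_tool:
  deltas:
    - [0.68,0,0,1,0,0,0]
    - [0.68,0,0,1,0,0,0]
    - [0.68,0,0,0,0,0,0]

```text
t: 5.08
eef_pos: [0.6151, 0.106, 0.0926]
ee_rot: [-3.141, 0.0, -1.89]
force: [-0.1, 0.0, -0.2]
width: 0.0143
gripper_force: 0.0
```

Emit:
servo_tool:
  deltas:
    - [0.68,0,0,1,0,0,0]
    - [0.68,0,0,0,0,0,0]

```text
t: 5.25
eef_pos: [0.615, 0.1059, 0.0916]
ee_rot: [-3.142, 0.0, -1.891]
force: [0.3, -0.2, 0.2]
width: 0.0142
gripper_force: 0.0
```

Emit:
servo_tool:
  deltas:
    - [0.68,0,0,1,0,0,0]
    - [0.68,0,0,0,0,0,0]

```text
t: 5.42
eef_pos: [0.615, 0.1059, 0.0905]
ee_rot: [3.142, 0.0, -1.89]
force: [-0.3, -0.1, -0.1]
width: 0.014
gripper_force: 0.0
```

Emit:
servo_tool:
  deltas:
    - [0.68,0,0,1,0,0,0]
    - [0.68,0,0,0,0,0,0]

```text
t: 5.58
eef_pos: [0.6156, 0.1061, 0.0902]
ee_rot: [-3.141, 0.001, -1.89]
force: [0.2, 0.9, 3.5]
width: 0.0144
gripper_force: 1.6
```

Emit:
servo_tool:
  deltas:
    - [0.68,0,0,1,0,0,0]
    - [0.68,0,0,0,0,0,0]

```text
t: 5.75
eef_pos: [0.6162, 0.1062, 0.09]
ee_rot: [-3.139, 0.001, -1.89]
force: [-1.7, 0.7, 8.2]
width: 0.014
gripper_force: 4.2
```

Emit:
servo_tool:
  deltas:
    - [0.68,2,0,-0.6,0,0,0]
    - [0.68,4,0,0,0,0,0]
    - [0.68,5,0,0,0,0,0]
    - [0.68,5,0,0,0,0,0]
    - [0.68,5,0,0,0,0,0]
    - [0.68,5,0,0,0,0,0]
    - [0.68,5,0,0,0,0,0]
    - [0.68,4,0,0,0,0,0]
    - [0.68,2,0,0,0,0,0]
    - [0.68,0,0,0,0,0,0]

```text
t: 6.58
eef_pos: [0.6037, 0.0704, 0.0897]
ee_rot: [-3.141, 0.0, -1.891]
force: [-0.6, -0.6, 5.4]
width: 0.0143
gripper_force: 2.9
```

Run:
```python
from h import *
rep();find("b")
import cv2
a=cv2.imread("pics/bside.png");b=cv2.imread("pics/btop.png")
im=np.zeros((400,800,3),np.uint8); im[:,:400]=cv2.resize(a[200:450,250:500],(400,400)); im[:,400:]=cv2.resize(b[170:420,220:470],(400,400))
cv2.imwrite("pics/b.png",im)
```

```text
t 6.58 tcp [0.6037 0.0704 0.0897] lane [-150.9   -0.5] yaw [-179.9495    0.0239 -108.326 ] F [-0.6143 -0.6165  5.3841] Flane 0.7650563071912745 w 0.014321754986978191
side blue [([261, 166, 7, 19, 109], array([-158. ,   -2.1]))]
  reel 0.58 [-137.5    2.7] 0.0569
  reel_mark 0.6 [59.8 11.3] 0.0041
top blue []
```

View pics/b.png

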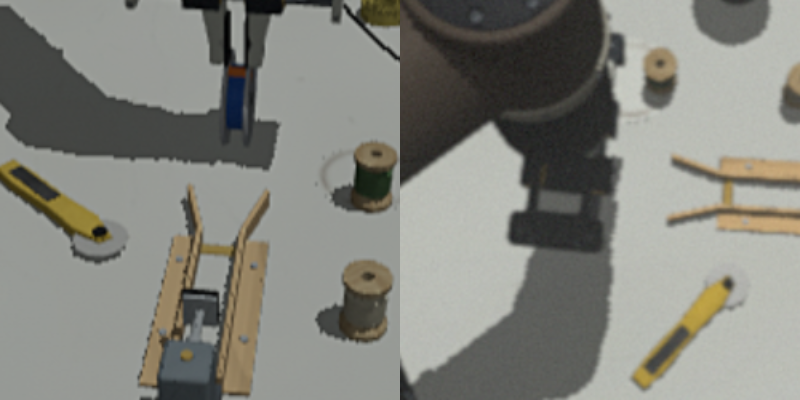

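Emit:
servo_tool:
  deltas:
    - [0.68,0,0,-6,0,0,0]
    - [0.68,-7,0,0,0,0,0.9]
    - [0.68,-7,0,0,0,0,0.8]
    - [0.68,-7,0,2,0,0,0]
    - [0.68,0,0,3,0,0,0]
    - [0.68,0,0,1,0,0,0]
    - [0.68,0,0,0,0,0,0]
    - [0.68,2,0,0,0,0,-0.4]
    - [0.68,4,0,0,0,0,-0.4]
    - [0.68,5,0,0,0,0,-0.5]
    - [0.68,6,0,0,0,0,-0.5]
    - [0.68,6,0,0,0,0,-0.5]
    - [0.68,6,0,0,0,0,-0.5]
    - [0.68,5,0,0,0,0,-0.4]
    - [0.68,4,0,0,0,0,-0.4]
    - [0.68,2,0,0,0,0,0]
    - [0.68,0,0,0,0,0,0]

```text
t: 8.3
eef_pos: [0.5985, 0.0525, 0.0898]
ee_rot: [-3.14, 0.001, -1.857]
force: [0.6, -0.3, 6.5]
width: 0.0139
gripper_force: 3.4
```

Run:
```python
from h import *
rep();find("c")
```

```text
t 8.3 tcp [0.5985 0.0525 0.0898] lane [-132.2   -0.5] yaw [-179.9164    0.0296 -106.3958] F [ 0.5943 -0.2621  6.5122] Flane 0.08317208216622345 w 0.013878075633558699
side blue [([261, 166, 6, 8, 42], array([-176.9,   -5.2])), ([260, 180, 7, 12, 67], array([-118.,   -1.]))]
  reel 0.59 [-117.1    0.9] 0.0594
  reel_mark 0.7 [-115.    -0.7] 0.0541
top blue []
  reel 0.71 [58.3  2. ] 0.0052
```

Emit:
servo_tool:
  deltas:
    - [0.68,0,0,-6,0,0,0]
    - [0.68,-7,0,0,0,0,0]
    - [0.68,-7,0,0,0,0,0]
    - [0.68,-7,0,2,0,0,0]
    - [0.68,0,0,3,0,0,0]
    - [0.68,0,0,1,0,0,0]
    - [0.68,0,0,0,0,0,0]
    - [0.68,2,0,0,0,0,0]
    - [0.68,4,0,0,0,0,0]
    - [0.68,5,0,0,0,0,0]
    - [0.68,6,0,0,0,0,0]
    - [0.68,6,0,0,0,0,0]
    - [0.68,6,0,0,0,0,0]
    - [0.68,5,0,0,0,0,0]
    - [0.68,4,0,0,0,0,0]
    - [0.68,3,0,0,0,0,0]
    - [0.68,0,0,0,0,0,0]

```text
t: 10.02
eef_pos: [0.5925, 0.0332, 0.0899]
ee_rot: [-3.141, 0.0, -1.857]
force: [-0.4, -0.7, 6.9]
width: 0.0138
gripper_force: 4.2
```

Emit:
servo_tool:
  deltas:
    - [0.68,0,0,-6,0,0,0]
    - [0.68,-7,0,0,0,0,0]
    - [0.68,-7,0,0,0,0,0]
    - [0.68,-7,0,2,0,0,0]
    - [0.68,0,0,3,0,0,0]
    - [0.68,0,0,1,0,0,0]
    - [0.68,0,0,0,0,0,0]
    - [0.68,2,0,0,0,0,0]
    - [0.68,4,0,0,0,0,0]
    - [0.68,5,0,0,0,0,0]
    - [0.68,6,0,0,0,0,0]
    - [0.68,6,0,0,0,0,0]
    - [0.68,6,0,0,0,0,0]
    - [0.68,5,0,0,0,0,0]
    - [0.68,4,0,0,0,0,0]
    - [0.68,3,0,0,0,0,0]
    - [0.68,0,0,0,0,0,0]

```text
t: 11.43
eef_pos: [0.587, 0.0141, 0.09]
ee_rot: [-3.14, 0.0, -1.857]
force: [-1.4, 0.5, 8.7]
width: 0.0144
gripper_force: 4.4
```

Run:
```python
from h import *
rep();find("d")
import cv2
a=cv2.imread("pics/dside.png");b=cv2.imread("pics/dtop.png")
im=np.zeros((400,800,3),np.uint8); im[:,:400]=cv2.resize(a[260:420,320:480],(400,400),interpolation=2); im[:,400:]=cv2.resize(b[200:360,300:460],(400,400),interpolation=2)
cv2.imwrite("pics/d.png",im)
```

```text
t 11.43 tcp [0.587  0.0141 0.09  ] lane [-92.2  -0.6] yaw [-179.9265    0.0181 -106.3896] F [-1.426   0.5199  8.742 ] Flane -0.09505663465761152 w 0.014371828611563883
side blue [([258, 177, 8, 26, 160], array([-100.1,   -2.4]))]
  reel 0.88 [-77.9   3.9] 0.0562
  reel_mark 0.67 [-71.7  -2.4] 0.0555
top blue []
```

View pics/d.png

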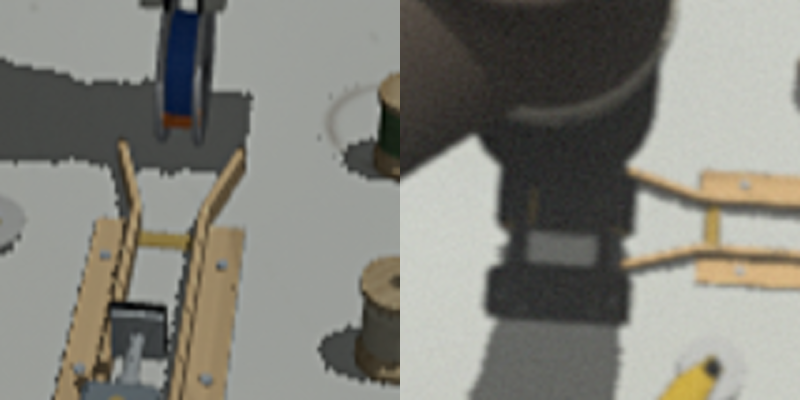

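Emit:
servo_tool:
  deltas:
    - [0.68,0,0,-6,0,0,0]
    - [0.68,-7,0,0,0,0,0]
    - [0.68,-7,0,0,0,0,0]
    - [0.68,-7,0,2,0,0,0]
    - [0.68,0,0,2.6,0,0,0]
    - [0.68,0,0,0.7,0,0,0]
    - [0.68,0,0,0,0,0,0]
    - [0.68,2,0,0,0,0,0]
    - [0.68,4,0,0,0,0,0]
    - [0.68,5,0,0,0,0,0]
    - [0.68,6,0,0,0,0,0]
    - [0.68,6,0,0,0,0,0]
    - [0.68,6,0,0,0,0,0]
    - [0.68,5,0,0,0,0,0]
    - [0.68,4,0,0,0,0,0]
    - [0.68,3,0,0,0,0,0]
    - [0.68,0,0,0,0,0,0]

```text
t: 13.15
eef_pos: [0.5805, -0.006, 0.0901]
ee_rot: [-3.142, -0.0, -1.858]
force: [-0.5, 0.2, 5.6]
width: 0.0141
gripper_force: 2.6
```

Emit:
servo_tool:
  deltas:
    - [0.68,0,0,-6,0,0,0]
    - [0.68,-7,0,0,0,0,0]
    - [0.68,-7,0,0,0,0,0]
    - [0.68,-7,0,2,0,0,0]
    - [0.68,0,0,3,0,0,0]
    - [0.68,0,0,0.9,0,0,0]
    - [0.68,0,0,0,0,0,0]
    - [0.68,2,0,0,0,0,0]
    - [0.68,4,0,0,0,0,0]
    - [0.68,5,0,0,0,0,0]
    - [0.68,6,0,0,0,0,0]
    - [0.68,6,0,0,0,0,0]
    - [0.68,6,0,0,0,0,0]
    - [0.68,5,0,0,0,0,0]
    - [0.68,4,0,0,0,0,0]
    - [0.68,3,0,0,0,0,0]
    - [0.68,0,0,0,0,0,0]

```text
t: 14.57
eef_pos: [0.5751, -0.0247, 0.0901]
ee_rot: [-3.142, -0.0, -1.858]
force: [-0.2, 0.5, 4.5]
width: 0.014
gripper_force: 2.2
```

Run:
```python
from h import *
rep();find("e")
import cv2
a=cv2.imread("pics/eside.png");b=cv2.imread("pics/etop.png")
im=np.zeros((400,800,3),np.uint8); im[:,:400]=cv2.resize(a[260:420,320:480],(400,400),interpolation=2); im[:,400:]=cv2.resize(b[200:360,300:460],(400,400),interpolation=2)
cv2.imwrite("pics/e.png",im)
```

```text
t 14.57 tcp [ 0.5751 -0.0247  0.0901] lane [-51.6  -1.1] yaw [-179.9961   -0.0009 -106.448 ] F [-0.1783  0.5302  4.4852] Flane -0.4580312421630658 w 0.01402073847538059
side blue [([255, 188, 8, 29, 181], array([-56.3,  -3.3]))]
  reel 0.96 [-31.8   3.9] 0.0586
  reel_mark 0.82 [-35.2   0.4] 0.0549
top blue []
```

View pics/e.png

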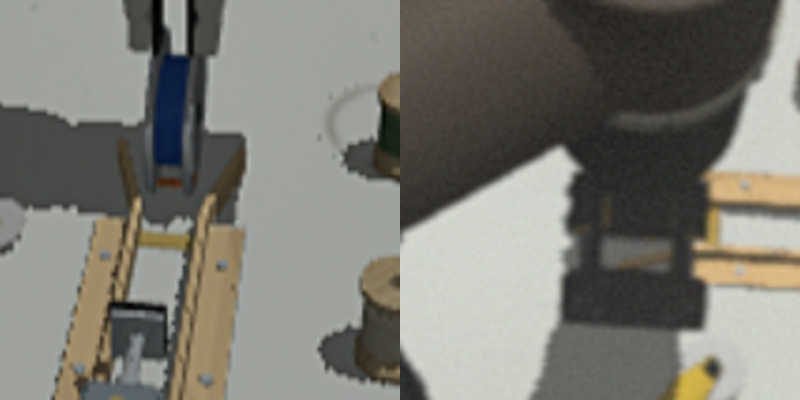

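Emit:
servo_tool:
  deltas:
    - [0.68,0,0,-6,0,0,0]
    - [0.68,-7,0,0,0,0,0]
    - [0.68,-7,0.5,0,0,0,0]
    - [0.68,-7,0,2,0,0,0]
    - [0.68,0,0,3,0,0,0]
    - [0.68,0,0,1.1,0,0,0]
    - [0.68,0,0,0,0,0,0]
    - [0.68,2,0,0,0,0,0]
    - [0.68,4,0,0,0,0,0]
    - [0.68,5,0,0,0,0,0]
    - [0.68,6,0,0,0,0,0]
    - [0.68,6,0,0,0,0,0]
    - [0.68,6,0,0,0,0,0]
    - [0.68,5,0,0,0,0,0]
    - [0.68,4,0,0,0,0,0]
    - [0.68,2,0,0,0,0,0]
    - [0.68,0,0,0,0,0,0]

```text
t: 16.28
eef_pos: [0.5693, -0.0428, 0.0901]
ee_rot: [-3.141, 0.0, -1.858]
force: [-0.6, 0.2, 5.1]
width: 0.0142
gripper_force: 2.6
```

Emit:
servo_tool:
  deltas:
    - [0.68,0,0,-6,0,0,0]
    - [0.68,-7,0,0,0,0,0]
    - [0.68,-7,0,0,0,0,0]
    - [0.68,-4,0,2,0,0,0]
    - [0.68,0,0,3,0,0,0]
    - [0.68,0,0,1,0,0,0]
    - [0.68,0,0,0,0,0,0]
    - [0.68,2,0,0,0,0,0]
    - [0.68,4,0,0,0,0,0]
    - [0.68,5,0,0,0,0,0]
    - [0.68,5,0,0,0,0,0]
    - [0.68,4,0,0,0,0,0]
    - [0.68,2,0,0,0,0,0]
    - [0.68,0,0,0,0,0,0]

```text
t: 17.45
eef_pos: [0.5681, -0.0467, 0.0901]
ee_rot: [-3.141, 0.0, -1.858]
force: [-0.9, 0.9, 4.6]
width: 0.0146
gripper_force: 2.2
```

Run:
```python
from h import *
rep();find("f")
import cv2
a=cv2.imread("pics/fside.png");b=cv2.imread("pics/ftop.png")
im=np.zeros((400,800,3),np.uint8); im[:,:400]=cv2.resize(a[260:420,320:480],(400,400),interpolation=2); im[:,400:]=cv2.resize(b[200:360,300:460],(400,400),interpolation=2)
cv2.imwrite("pics/f.png",im)
```

```text
t 17.45 tcp [ 0.5681 -0.0467  0.0901] lane [-28.5  -1.5] yaw [-179.9852    0.0039 -106.4612] F [-0.9363  0.8513  4.6115] Flane -0.5514584200988812 w 0.014561444702133856
side blue [([252, 198, 9, 29, 192], array([-24.1,  -4. ]))]
  reel 0.56 [-0.2  7.6] 0.0613
top blue []
  reel 0.17 [78.6 -4.2] 0.0029
  reel_mark 0.5 [77. -2.] 0.0059
```

View pics/f.png

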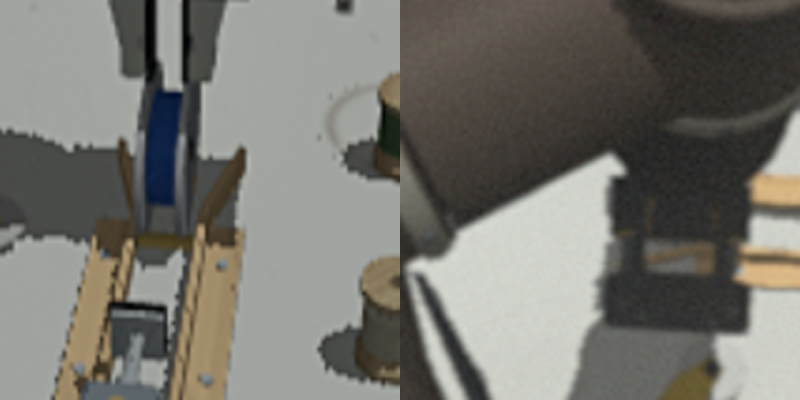

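Emit:
servo_tool:
  deltas:
    - [0.68,2,0,0,0,0,0]
    - [0.68,3,0,0,0,0,0]
    - [0.68,3,0,0,0,0,0]
    - [0.68,2,0,0,0,0,0]
    - [0.68,0,0,0,0,0,0]

```text
t: 18.17
eef_pos: [0.5663, -0.0553, 0.0907]
ee_rot: [-3.14, 0.001, -1.857]
force: [-1.0, 2.7, 8.3]
width: 0.0142
gripper_force: 4.2
```

Emit:
servo_tool:
  deltas:
    - [0.68,2,0,0,0,0,0]
    - [0.68,0,0,0,0,0,0]

```text
t: 18.33
eef_pos: [0.566, -0.057, 0.091]
ee_rot: [-3.139, 0.001, -1.857]
force: [-0.9, 1.1, 10.0]
width: 0.0143
gripper_force: 5.1
```

Emit:
servo_tool:
  deltas:
    - [0.68,2,0,0,0,0,0]
    - [0.68,0,0,0,0,0,0]

```text
t: 18.5
eef_pos: [0.5656, -0.0589, 0.0912]
ee_rot: [-3.139, 0.001, -1.856]
force: [-1.1, 2.0, 11.8]
width: 0.014
gripper_force: 5.8
```

Emit:
servo_tool:
  deltas:
    - [0.68,0,0,-6,0,0,0]
    - [0.68,-7,0.5,0,0,0,0]
    - [0.68,-7,0.5,0,0,0,0]
    - [0.68,-4,0,2,0,0,0]
    - [0.68,0,0,3,0,0,0]
    - [0.68,0,0,1,0,0,0]
    - [0.68,0,0,0,0,0,0]
    - [0.68,0,0,0,0,0,0]

```text
t: 19.17
eef_pos: [0.5681, -0.042, 0.0894]
ee_rot: [3.141, -0.0, -1.857]
force: [1.0, 0.0, -0.0]
width: 0.0139
gripper_force: 0.0
```

Emit:
servo_tool:
  deltas:
    - [0.68,3,0,0,0,0,0]
    - [0.68,3,0,-0.2,0,0,0]
    - [0.68,2,0,-0.2,0,0,0]
    - [0.68,0,0,0,0,0,0]

```text
t: 19.5
eef_pos: [0.566, -0.0502, 0.0904]
ee_rot: [-3.142, 0.0, -1.858]
force: [0.8, -0.5, 0.0]
width: 0.0143
gripper_force: 0.0
```

Run:
```python
from h import *
rep();find("g")
import cv2
a=cv2.imread("pics/gside.png");b=cv2.imread("pics/gtop.png")
im=np.zeros((400,800,3),np.uint8); im[:,:400]=cv2.resize(a[260:420,320:480],(400,400),interpolation=2); im[:,400:]=cv2.resize(b[200:360,300:460],(400,400),interpolation=2)
cv2.imwrite("pics/g.png",im)
```

```text
t 19.5 tcp [ 0.566  -0.0502  0.0904] lane [-24.6  -2.6] yaw [-179.9954    0.002  -106.4588] F [ 0.7533 -0.4661  0.0376] Flane 0.2338403269259082 w 0.014277710553609012
side blue [([257, 176, 7, 28, 112], array([-90.6,  -5. ]))]
  reel 0.75 [-71.4   1.3] 0.0514
  reel_mark 0.81 [-70.2  -5.2] 0.0491
top blue [([237, 183, 17, 6, 63], array([-97.3,   5.2]))]
  reel 0.58 [-97.1  -9.2] 0.0641
  reel_mark 0.9 [-96.  -10.8] 0.0618
```

View pics/g.png

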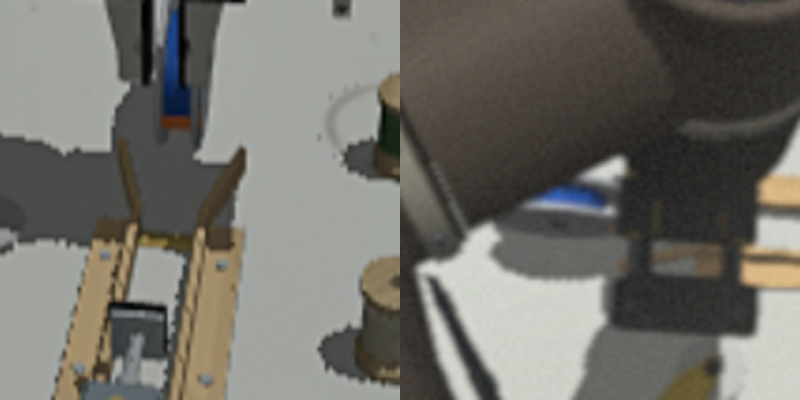

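Emit:
servo_tool:
  deltas:
    - [0.68,0,0,-6,0,0,0]
    - [0.68,0,-1,-6,0,0,0]
    - [0.68,-17,-1,0,0,0,0]
    - [0.68,-18,0,0,0,0,0]
    - [0.68,-18,0,0,0,0,0]
    - [0.68,-18,0,0,0,0,0]
    - [0.68,-16,0,4,0,0,0]
    - [0.68,0,0,4,0,0,0]
    - [0.68,0,0,3,0,0,0]
    - [0.68,0,0,1.4,0,0,0]
    - [0.68,0,0,0,0,0,0]

```text
t: 20.72
eef_pos: [0.5929, 0.0329, 0.0902]
ee_rot: [-3.141, -0.0, -1.857]
force: [-1.3, 0.8, 1.0]
width: 0.0141
gripper_force: 1.2
```

Run:
```python
from h import *
rep();find("g2")
```

```text
t 20.72 tcp [0.5929 0.0329 0.0902] lane [-111.9   -0.3] yaw [-179.9678   -0.0057 -106.409 ] F [-1.2821  0.8283  1.0416] Flane -0.431518066557628 w 0.014076917051970984
side blue [([258, 174, 8, 23, 138], array([-114.4,   -3.1]))]
  reel 0.78 [-86.1   3.2] 0.058
  reel_mark 0.69 [-85.8  -1.3] 0.0559
top blue []
```

Emit:
servo_tool:
  deltas:
    - [0.68,0,0,-5,0,0,0]
    - [0.68,-6,0,0,0,0,0]
    - [0.68,-5,0,1,0,0,0]
    - [0.68,0,0,3,0,0,0]
    - [0.68,0,0,1.8,0,0,0]
    - [0.68,0,0,0,0,0,0]
    - [0.68,0,0,0,0,0,0]

```text
t: 21.6
eef_pos: [0.5965, 0.0442, 0.0896]
ee_rot: [-3.14, 0.0, -1.857]
force: [-0.6, -0.2, 5.1]
width: 0.0137
gripper_force: 2.9
```

Run:
```python
from h import *
rep();find("g3")
```

```text
t 21.6 tcp [0.5965 0.0442 0.0896] lane [-123.7   -0.1] yaw [-179.9291    0.0257 -106.3744] F [-0.5766 -0.2263  5.0501] Flane 0.38021733748191555 w 0.013677564972106824
side blue [([258, 174, 8, 23, 136], array([-114.3,   -3.8]))]
  reel 0.75 [-86.6   2.5] 0.0586
  reel_mark 0.79 [-84.3  -1.5] 0.0555
top blue []
  reel 0.58 [-79.4  -6.6] 0.0574
  reel_mark 0.7 [-80.2  -6.2] 0.0596
```

Emit:
servo_tool:
  deltas:
    - [0.68,2,0,0,0,0,0]
    - [0.68,4,0,0,0,0,0]
    - [0.68,6,0,0,0,0,0]
    - [0.68,6,0,0,0,0,0]
    - [0.68,6,0,0,0,0,0]
    - [0.68,6,0,0,0,0,0]
    - [0.68,6,0,0,0,0,0]
    - [0.68,4,0,0,0,0,0]
    - [0.68,2,0,0,0,0,0]
    - [0.68,0,0,0,0,0,0]

```text
t: 22.73
eef_pos: [0.5845, 0.0033, 0.0899]
ee_rot: [-3.14, 0.0, -1.857]
force: [-2.2, 0.4, 8.4]
width: 0.0142
gripper_force: 4.1
```

Emit:
servo_tool:
  deltas:
    - [0.68,0,0,-6,0,0,0]
    - [0.68,-7,0,0,0,0,0]
    - [0.68,-7,0,0,0,0,0]
    - [0.68,-7,0,2,0,0,0]
    - [0.68,0,0,3,0,0,0]
    - [0.68,0,0,1,0,0,0]
    - [0.68,0,0,0,0,0,0]
    - [0.68,2,0,0,0,0,0]
    - [0.68,4,0,0,0,0,0]
    - [0.68,6,0,0,0,0,0]
    - [0.68,6,0,0,0,0,0]
    - [0.68,6,0,0,0,0,0]
    - [0.68,6,0,0,0,0,0]
    - [0.68,6,0,0,0,0,0]
    - [0.68,4,0,0,0,0,0]
    - [0.68,2,0,0,0,0,0]
    - [0.68,0,0,0,0,0,0]

```text
t: 24.15
eef_pos: [0.5787, -0.0168, 0.0899]
ee_rot: [-3.14, 0.0, -1.857]
force: [-1.2, 0.6, 7.6]
width: 0.0143
gripper_force: 4.3
```

Emit:
servo_tool:
  deltas:
    - [0.68,0,0,-6,0,0,0]
    - [0.68,-7,0,0,0,0,0]
    - [0.68,-7,0,0,0,0,0]
    - [0.68,-7,0,2,0,0,0]
    - [0.68,0,0,3,0,0,0]
    - [0.68,0,0,1,0,0,0]
    - [0.68,0,0,0,0,0,0]
    - [0.68,2,0,0,0,0,0]
    - [0.68,4,0,0,0,0,0]
    - [0.68,6,0,0,0,0,0]
    - [0.68,6,0,0,0,0,0]
    - [0.68,6,0,0,0,0,0]
    - [0.68,6,0,0,0,0,0]
    - [0.68,6,0,0,0,0,0]
    - [0.68,4,0,0,0,0,0]
    - [0.68,2,0,0,0,0,0]
    - [0.68,0,0,0,0,0,0]

```text
t: 25.57
eef_pos: [0.5727, -0.0371, 0.0899]
ee_rot: [-3.14, 0.0, -1.857]
force: [-0.6, 0.7, 8.9]
width: 0.014
gripper_force: 4.3
```

Run:
```python
from h import *
rep();find("g4")
```

```text
t 25.57 tcp [ 0.5727 -0.0371  0.0899] lane [-39.1   0.1] yaw [-179.9083    0.015  -106.3984] F [-0.6461  0.6998  8.8504] Flane -0.4882314716877652 w 0.013995900036996089
side blue [([254, 192, 9, 29, 198], array([-43.5,  -2.9]))]
  reel 0.87 [-19.6   4.3] 0.0572
  reel_mark 0.59 [-17.8   1.6] 0.0575
top blue []
  reel 0.61 [-74.3 -11.6] 0.0207
  reel_mark 0.49 [-78.7 -15.7] 0.0193
```

Emit:
servo_tool:
  deltas:
    - [0.68,0,0,-6,0,0,0]
    - [0.68,-7,0,0,0,0,0]
    - [0.68,-7,0,0,0,0,0]
    - [0.68,-7,0,2,0,0,0]
    - [0.68,0,0,2.5,0,0,0]
    - [0.68,0,0,1,0,0,0]
    - [0.68,0,0,0,0,0,0]
    - [0.68,2,0,0,0,0,0]
    - [0.68,4,0,0,0,0,0]
    - [0.68,6,0,0,0,0,0]
    - [0.68,6,0,0,0,0,0]
    - [0.68,6,0,0,0,0,0]
    - [0.68,6,0,0,0,0,0]
    - [0.68,5,0,0,0,0,0]
    - [0.68,3,0,0,0,0,0]
    - [0.68,1,0,0,0,0,0]
    - [0.68,0,0,0,0,0,0]

```text
t: 27.28
eef_pos: [0.5668, -0.0551, 0.0901]
ee_rot: [-3.141, 0.0, -1.858]
force: [-0.4, -1.1, 5.8]
width: 0.0141
gripper_force: 2.5
```

Emit:
servo_tool:
  deltas:
    - [0.68,0,0,-3,0,0,0]
    - [0.68,0,0,-3,0,0,0]
    - [0.68,-7,0,0,0,0,0]
    - [0.68,-7,0,0,0,0,0]
    - [0.68,-7,0,2,0,0,0]
    - [0.68,0,0,3,0,0,0]
    - [0.68,0,0,1.2,0,0,0]
    - [0.68,0,0,0,0,0,0]
    - [0.68,0,0,0,0,0,0]

```text
t: 28.03
eef_pos: [0.5727, -0.0338, 0.0891]
ee_rot: [3.141, -0.0, -1.857]
force: [0.6, 0.0, -0.5]
width: 0.0145
gripper_force: 0.2
```

Run:
```python
from h import *
rep();find("g5")
```

```text
t 28.03 tcp [ 0.5727 -0.0338  0.0891] lane [-42.2  -0.7] yaw [ 179.9767   -0.0157 -106.4047] F [ 0.5793  0.033  -0.4773] Flane -0.19556062913062788 w 0.014503604750781834
side blue [([252, 198, 9, 30, 193], array([-21.9,  -3.9]))]
  reel 0.73 [1.6 3.1] 0.0621
  reel_mark 0.57 [-0.6  0.1] 0.06
top blue []
  reel 0.47 [10.8 -2.3] 0.0504
  reel_mark 0.64 [ 7.9 -8.4] 0.0523
```

Emit:
servo_tool:
  deltas:
    - [0.68,0,0,0.4,0,0,0]
    - [0.68,2,0,0,0,0,0]
    - [0.68,3,0,0,0,0,0]
    - [0.68,2,0,0,0,0,0]
    - [0.68,0,0,0,0,0,0]

```text
t: 28.75
eef_pos: [0.5719, -0.0407, 0.09]
ee_rot: [-3.139, 0.001, -1.857]
force: [0.4, 2.6, 6.5]
width: 0.0139
gripper_force: 3.0
```

Emit:
servo_tool:
  deltas:
    - [0.68,2,0,0,0,0,0]
    - [0.68,2,0,0,0,0,0]
    - [0.68,1,0,0,0,0,0]
    - [0.68,0,0,0,0,0,0]

```text
t: 29.08
eef_pos: [0.5712, -0.0452, 0.0908]
ee_rot: [-3.138, 0.002, -1.857]
force: [-0.2, 2.4, 11.2]
width: 0.014
gripper_force: 5.3
```

Emit:
servo_tool:
  deltas:
    - [0.68,2,0,-0.7,0,0,0]
    - [0.68,2,0,-0.5,0,0,0]
    - [0.68,2,0,-0.5,0,0,0]
    - [0.68,2,0,-0.4,0,0,0]
    - [0.68,2,0,-0.4,0,0,0]
    - [0.68,0,0,0,0,0,0]

```text
t: 29.58
eef_pos: [0.5675, -0.0553, 0.0928]
ee_rot: [-3.139, 0.001, -1.857]
force: [-0.3, 0.9, 7.0]
width: 0.014
gripper_force: 3.9
```

Emit:
servo_tool:
  deltas:
    - [0.68,2.5,0,-0.3,0,0,0]
    - [0.68,2.5,0,-0.3,0,0,0]
    - [0.68,2.5,0,-0.2,0,0,0]
    - [0.68,2.5,0,-0.1,0,0,0]
    - [0.68,0,0,0,0,0,0]

```text
t: 30.0
eef_pos: [0.5645, -0.065, 0.0936]
ee_rot: [-3.14, 0.001, -1.857]
force: [-0.9, 1.1, 7.0]
width: 0.0138
gripper_force: 3.9
```

Emit:
servo_tool:
  deltas:
    - [0.68,2.5,0,-0.1,0,0,0]
    - [0.68,2.5,0,-0.1,0,0,0]
    - [0.68,2.5,0,-0.1,0,0,0]
    - [0.68,2.5,0,0,0,0,0]
    - [0.68,0,0,0,0,0,0]

```text
t: 30.42
eef_pos: [0.5616, -0.0747, 0.0938]
ee_rot: [-3.14, 0.0, -1.857]
force: [-0.4, -0.4, 7.7]
width: 0.0139
gripper_force: 3.8
```

Emit:
servo_tool:
  deltas:
    - [0.68,2.5,0,0,0,0,0]
    - [0.68,2.5,0,0,0,0,0]
    - [0.68,2.5,0,0.05,0,0,0]
    - [0.68,2.5,0,0.1,0,0,0]
    - [0.68,0,0,0,0,0,0]

```text
t: 30.83
eef_pos: [0.5586, -0.0844, 0.0935]
ee_rot: [-3.14, 0.0, -1.857]
force: [-1.0, -0.8, 7.2]
width: 0.0137
gripper_force: 3.5
```

Emit:
servo_tool:
  deltas:
    - [0.68,2.5,0,0.1,0,0,0]
    - [0.68,2.5,0,0.15,0,0,0]
    - [0.68,2.5,0,0.2,0,0,0]
    - [0.68,2.5,0,0.2,0,0,0]
    - [0.68,0,0,0,0,0,0]

```text
t: 31.25
eef_pos: [0.5555, -0.094, 0.0924]
ee_rot: [-3.141, -0.0, -1.858]
force: [-1.2, -1.2, 4.8]
width: 0.0143
gripper_force: 2.9
```

Emit:
servo_tool:
  deltas:
    - [0.68,2,0,0.3,0,0,0]
    - [0.68,2,0,0.4,0,0,0]
    - [0.68,2,0,0.4,0,0,0]
    - [0.68,2,0,0.5,0,0,0]
    - [0.68,0,0,0,0,0,0]

```text
t: 31.67
eef_pos: [0.5532, -0.1017, 0.0908]
ee_rot: [-3.141, -0.0, -1.857]
force: [-1.2, -1.6, 5.8]
width: 0.0137
gripper_force: 3.0
```

Emit:
servo_tool:
  deltas:
    - [0.68,0,0,-6,0,0,0]
    - [0.68,0,0,-12,0,0,0]
    - [0.68,-15,0,-12,0,0,0]
    - [0.68,-15,0,0,0,0,0]
    - [0.68,-15,0,0,0,0,0]
    - [0.68,0,0,0,0,0,0]

```text
t: 32.17
eef_pos: [0.5665, -0.0554, 0.1199]
ee_rot: [-3.141, 0.0, -1.856]
force: [0.5, -1.1, -0.1]
width: 0.0138
gripper_force: 0.0
```

Run:
```python
from h import *
rep();find("k")
import cv2
a=cv2.imread("pics/kside.png");b=cv2.imread("pics/ktop.png")
im=np.zeros((400,800,3),np.uint8); im[:,:400]=cv2.resize(a[260:420,320:480],(400,400),interpolation=2); im[:,400:]=cv2.resize(b[200:360,370:530],(400,400),interpolation=2)
cv2.imwrite("pics/k.png",im)
```

```text
t 32.17 tcp [ 0.5665 -0.0554  0.1199] lane [-19.7  -0.6] yaw [-179.9933    0.0279 -106.3335] F [ 0.4892 -1.1333 -0.0663] Flane 0.9483667376004186 w 0.013782571033471785
side blue [([246, 224, 10, 30, 205], array([54. , -5.5]))]
  reel 0.62 [73.4  4.5] 0.0699
  reel_mark 0.85 [76.7 -0.6] 0.0648
top blue [([301, 188, 20, 5, 77], array([63. ,  4.6]))]
  reel 0.87 [65.1 -7.8] 0.0682
  reel_mark 0.91 [66.1 -7.3] 0.0681
```

View pics/k.png

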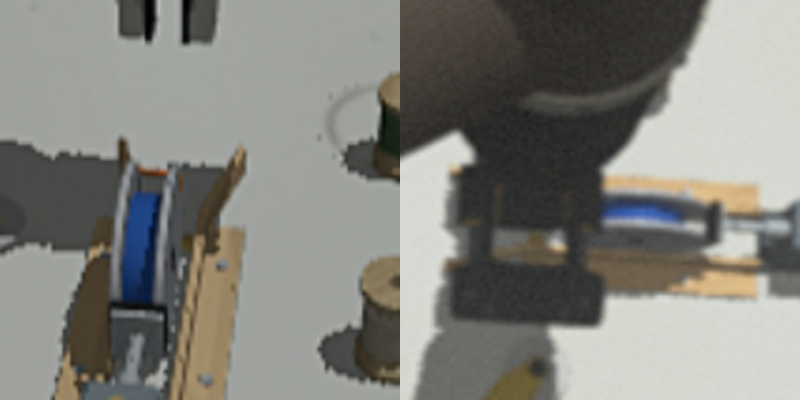

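Emit:
servo_tool:
  deltas:
    - [0.68,-13,0,0,0,0,0]
    - [0.68,-13,0,0,0,0,0]
    - [0.68,0,0,15,0,0,0]
    - [0.68,0,0,20,0,0,0]
    - [0.68,0,0,20,0,0,0]
    - [0.68,0,0,15,0,0,0]
    - [0.68,0,0,8,0,0,0]
    - [0.68,0,0,0,0,0,0]
    - [0.68,0,0,0,0,0,0]

```text
t: 33.22
eef_pos: [0.5734, -0.0325, 0.0423]
ee_rot: [3.141, -0.0, -1.857]
force: [-0.5, 0.7, 0.9]
width: 0.0138
gripper_force: 0.0
```

Run:
```python
from h import *
rep();find("m");find("m2")
```

```text
t 33.22 tcp [ 0.5734 -0.0325  0.0423] lane [-43.6  -0.4] yaw [ 179.9847   -0.0257 -106.3893] F [-0.508   0.7155  0.8892] Flane -0.5423969290833169 w 0.013768736599190217
side blue [([246, 224, 10, 29, 209], array([53.8, -5.3]))]
  reel 0.7 [76.7  3.4] 0.0671
  reel_mark 0.63 [75.1  1.8] 0.0652
top blue [([300, 188, 21, 5, 74], array([62. ,  4.6]))]
  reel 0.9 [57.8 -9. ] 0.0706
  reel_mark 0.88 [56.4 -8. ] 0.0667
side blue [([246, 224, 10, 30, 211], array([54. , -5.3]))]
  reel 0.55 [74.3  1.1] 0.0682
top blue [([301, 188, 20, 5, 74], array([62.2,  4.6]))]
  reel 0.55 [58.  -6.7] 0.0684
  reel_mark 0.68 [57.6 -8.8] 0.0681
```

Emit:
servo_tool:
  deltas:
    - [0.68,8,0,0,0,0,0]
    - [0.68,10,0,0,0,0,0]
    - [0.68,10,0,0,0,0,0]
    - [0.68,6,0,0,0,0,0]
    - [0.68,2,0,0,0,0,0]
    - [0.68,0,0,0,0,0,0]

```text
t: 34.32
eef_pos: [0.5627, -0.0683, 0.0423]
ee_rot: [3.142, -0.0, -1.859]
force: [0.6, -0.2, 0.3]
width: 0.014
gripper_force: 0.0
```

Emit:
servo_tool:
  deltas:
    - [0.68,1,0,0,0,0,0]
    - [0.68,1,0,0,0,0,0]
    - [0.68,1,0,0,0,0,0]
    - [0.68,0,0,0,0,0,0]

```text
t: 34.65
eef_pos: [0.5621, -0.0702, 0.0422]
ee_rot: [3.142, 0.0, -1.857]
force: [0.3, 0.2, 0.7]
width: 0.0141
gripper_force: 0.0
```

Emit:
servo_tool:
  deltas:
    - [0.68,1,0,0,0,0,0]
    - [0.68,1,0,0,0,0,0]
    - [0.68,0,0,0,0,0,0]

```text
t: 34.9
eef_pos: [0.5615, -0.0722, 0.0422]
ee_rot: [3.141, -0.0, -1.857]
force: [-0.0, 0.1, 0.4]
width: 0.0138
gripper_force: 0.0
```

Emit:
servo_tool:
  deltas:
    - [0.68,1,0,0,0,0,0]
    - [0.68,1,0,0,0,0,0]
    - [0.68,0,0,0,0,0,0]

```text
t: 35.15
eef_pos: [0.5609, -0.0743, 0.0422]
ee_rot: [3.141, -0.0, -1.857]
force: [-0.5, -1.0, 1.0]
width: 0.0139
gripper_force: 0.0
```

Emit:
servo_tool:
  deltas:
    - [0.68,1,0,0,0,0,0]
    - [0.68,1,0,0,0,0,0]
    - [0.68,0,0,0,0,0,0]

```text
t: 35.4
eef_pos: [0.5603, -0.0762, 0.0422]
ee_rot: [3.141, -0.0, -1.857]
force: [0.1, 0.5, 0.6]
width: 0.0143
gripper_force: 0.0
```

Emit:
servo_tool:
  deltas:
    - [0.68,1,0,0,0,0,0]
    - [0.68,0,0,0,0,0,0]

```text
t: 35.57
eef_pos: [0.5601, -0.0771, 0.0422]
ee_rot: [3.142, -0.0, -1.857]
force: [0.6, 0.0, -0.4]
width: 0.0141
gripper_force: 0.0
```

Emit:
servo_tool:
  deltas:
    - [0.68,1,0,0,0,0,0]
    - [0.68,0,0,0,0,0,0]

```text
t: 35.73
eef_pos: [0.5599, -0.078, 0.0423]
ee_rot: [-3.141, 0.0, -1.857]
force: [-0.1, -0.0, 0.5]
width: 0.0142
gripper_force: 0.2
```

Emit:
servo_tool:
  deltas:
    - [0.68,1,0,0,0,0,0]
    - [0.68,0,0,0,0,0,0]

```text
t: 35.9
eef_pos: [0.56, -0.0787, 0.0425]
ee_rot: [-3.141, 0.001, -1.857]
force: [-0.3, 2.5, 1.8]
width: 0.0138
gripper_force: 1.3
```

Emit:
servo_tool:
  deltas:
    - [0.68,1,0,0,0,0,0]
    - [0.68,0,0,0,0,0,0]

```text
t: 36.07
eef_pos: [0.5598, -0.0795, 0.0425]
ee_rot: [-3.141, 0.001, -1.857]
force: [0.9, 3.7, 1.6]
width: 0.014
gripper_force: 2.2
```

Emit:
servo_tool:
  deltas:
    - [0.68,1,0,0,0,0,0]
    - [0.68,0,0,0,0,0,0]

```text
t: 36.23
eef_pos: [0.5596, -0.0804, 0.0424]
ee_rot: [-3.141, 0.001, -1.857]
force: [1.1, 5.0, 1.9]
width: 0.0143
gripper_force: 2.9
```

Emit:
servo_tool:
  deltas:
    - [0.68,1,0,0,0,0,0]
    - [0.68,0,0,0,0,0,0]

```text
t: 36.4
eef_pos: [0.5594, -0.0811, 0.0425]
ee_rot: [-3.14, 0.001, -1.857]
force: [1.5, 6.9, 0.6]
width: 0.014
gripper_force: 3.5
```

Emit:
servo_tool:
  deltas:
    - [0.68,0.7,0,0,0,0,0]
    - [0.68,0,0,0,0,0,0]
    - [0.68,0,0,0,0,0,0]

```text
t: 36.65
eef_pos: [0.5594, -0.0816, 0.0425]
ee_rot: [-3.14, 0.001, -1.857]
force: [1.2, 6.9, 1.4]
width: 0.0142
gripper_force: 3.9
```

Emit:
servo_tool:
  deltas:
    - [0.68,0.6,0,0,0,0,0]
    - [0.68,0,0,0,0,0,0]
    - [0.68,0,0,0,0,0,0]
    - [0.68,0,0,0,0,0,0]
    - [0.68,0,0,0,0,0,0]
    - [0.68,0,0,0,0,0,0]

```text
t: 37.15
eef_pos: [0.5593, -0.082, 0.0425]
ee_rot: [-3.14, 0.002, -1.857]
force: [0.4, 8.0, 1.4]
width: 0.0141
gripper_force: 4.3
```

Emit:
servo_tool:
  deltas:
    - [0.68,0,0,0,0,0,0]
    - [0.68,0,0,0,0,0,0]
    - [0.68,0,0,0,0,0,0]
    - [0.68,0,0,0,0,0,0]
    - [0.68,0,0,0,0,0,0]
    - [0.68,0,0,0,0,0,0]
    - [0.68,0,0,0,0,0,0]

```text
t: 37.73
eef_pos: [0.5593, -0.082, 0.0425]
ee_rot: [-3.14, 0.002, -1.857]
force: [1.4, 8.6, 1.2]
width: 0.0145
gripper_force: 4.3
```

Emit:
servo_tool:
  deltas:
    - [0.68,-0.7,0,0,0,0,0]
    - [0.68,-0.7,0,0,0,0,0]
    - [0.68,-0.7,0,0,0,0,0]
    - [0.68,-0.7,0,0,0,0,0]
    - [0.68,-0.7,0,0,0,0,0]
    - [0.68,-0.7,0,0,0,0,0]
    - [0.68,-0.7,0,0,0,0,0]
    - [0.68,-0.7,0,0,0,0,0]
    - [0.68,-0.7,0,0,0,0,0]
    - [0.68,-1,0,0,0,0,0]
    - [0.68,-5,0,0,0,0,0]
    - [0.68,-10,0,0,0,0,0]
    - [0.68,-14,0,0,0,0,0]
    - [0.68,-14,0,0,0,0,0]
    - [0.68,-10,0,-5,0,0,0]
    - [0.68,-5,0,-20,0,0,0]
    - [0.68,0,0,-30,0,0,0]
    - [0.68,0,0,-30,0,0,0]
    - [0.68,0,0,-20,0,0,0]
    - [0.68,0,0,0,0,0,0]

```text
t: 39.4
eef_pos: [0.5799, -0.0188, 0.1527]
ee_rot: [-3.134, 0.003, -1.855]
force: [1.2, -0.2, -0.4]
width: 0.0143
gripper_force: 0.0
```

Run:
```python
from h import *
rep();find("n");find("n2")
f=arm.grab_frame("top")
for q in("spool_green","spool_cream","rotary_cutter"):
    print(q,[(round(d["conf"],2),toworld(f,d["at"])) for d in arm.recognise(q,f)[:1]])
```

```text
t 39.4 tcp [ 0.5799 -0.0188  0.1527] lane [-58.6   1.9] yaw [-179.5753    0.1877 -106.2986] F [ 1.2398 -0.1786 -0.383 ] Flane -0.1795297861919511 w 0.014282204597824592
side blue [([246, 224, 9, 29, 200], array([53.9, -5.5]))]
  reel 0.67 [-73.6 121.1] 0.0353
  reel_mark 0.61 [78.5  1.6] 0.0672
top blue [([300, 188, 22, 5, 81], array([62.3,  4.4]))]
  reel 0.87 [60.7 -6.8] 0.0685
  reel_mark 0.63 [57.9 -9.2] 0.066
side blue [([246, 224, 9, 29, 204], array([54.2, -5.4]))]
  reel 0.89 [73.7  4.3] 0.0695
  reel_mark 0.84 [73.1 -1.8] 0.0655
top blue [([300, 188, 22, 5, 79], array([62.9,  4.4]))]
  reel 0.88 [58.2 -6.5] 0.0688
  reel_mark 0.66 [ 66.6 -10.1] 0.0065
spool_green []
spool_cream [(0.63, array([ 0.6473, -0.1713,  0.0474]))]
rotary_cutter [(0.87, array([ 0.4407, -0.0147,  0.0148]))]
```

The reel is at rest, upright, in the dock. The cream spool and the cutter haven't moved, and the green spool is hidden under the arm but nothing went near it. I'm handing the job in.

```bash
python3 -c "
from station import arm
print(arm.job_done())"
```

```text
the job is handed in; nothing more can be done
None
```

The reel was rolled over the threshold into the dock (after slipping back about 80 mm on the first try at the threshold), pressed on the brake pad at about 8 N for about a second, left standing in the dock, and the job handed in at about 39.6 s; the verdict was not shown.

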